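# Set the spray stand-off gauge to the clip and stand the lotus at it

### The arm

A 6-joint arm with a two-finger parallel gripper is mounted at the origin on the work surface; the furniture and walls round the work are solid. World frame = base frame: x ahead of the robot, y to its left, z up, the work surface at z = 0. Lengths are in m, angles in rad, forces in N, time in s.
With the tool pointing down it reaches from about 0.375 to 0.975 m from the base axis. Payload 3.8 kg.
Tool frame: the origin (TCP) lies between the finger pads; the fingertips stand 25 mm ahead of it and the grasp point (between the pads) lies 6 mm ahead of it (tips_ahead is the distance from the TCP to the fingertips, in m); z points along the fingers, y is the direction in which the jaws open and shut (so a half turn about z gives the same grasp; the last joint's range is limited). The gripper opens to 85 mm and grips with 20 to 120 N. Pads are 22 mm wide; open, the fingers measure 114 mm over their backs; the gripper's body (76 mm by 85 mm) begins 54 mm behind the grasp point. The pads swing forward as they close: fully open they stand 13 mm farther back than shut.
Start: joints at [-1.212, 0.264, 1.604, -0, 1.274, -0.037], TCP at [0.26, -0.623, 0.256] pointing down, gripper open.
Joint ranges: [-2.63, 2.63], [-0.94, 2.18], [0.31, 2.57], [-1.31, 4.45], [0, 2.66], [-2.55, 2.55]. Speed limits (rad/s): [2.57, 2.57, 3.14, 3.14, 3.14, 3.14].

### API

Orientations are given as a unit quaternion [x, y, z, w].
In Python, from plant import get_state, grab_frame, sign_off, tips_ahead gives the robot as it stands.
- The arm moves only by the tool play_rows, never from a script. Its argument "increments" is a list of rows, each a list of 3 entries, a list of its own where there are three numbers: the shift along the world's x, y, z in cm, then the turn about the world's z in degrees, then the closure, from 0 (fully open) to 1 (shut). In form: [[[x, y, z], roll, grip], ...]. A call has exactly 10 rows; each row shifts and turns the pose as measured when the row begins; what a row does not reach is not made up. A row lasts 1/8 s, in which the tool goes at most 62.5 mm and 10.7 degrees, less where a joint would pass 70% of its speed; a pose out of reach is approached as far as the arm can. A call with a gripper value outside its range is refused whole. The fingers move at their own pace and stop on an object; the grip force is fixed at half the most. Time passes only in rows, so rows that do not move let the fingers close, or fill a call up. It gives the time, the measured TCP pose, the force and the opening at its end, in the units of the state.
- get_state(): the state, without advancing time (a new reading comes with each control period).
- grab_frame(name): name is "scene" or "top" or "wrist"; returns a dict with "img" (480x640x3 uint8, red, green, blue), "fov_y" (degrees; the focal length in pixels is half the picture's height over the tangent of half this angle, whatever the lens; pixels are square), "cx", "cy" (the principal point, pixels), "k1" (the pictures are not rectified: a ray, as slopes to the right and down, at radius r is drawn at 1 + k1 r^2 times it, then the intrinsics apply), "R" (3x3) and "t" (3): a world point X has camera coordinates R X + t; the wrist camera has in their place "tool_from_camera" (4x4, takes a point from camera to tool coordinates, whose origin is the TCP and whose axes are the flange's). Camera axes: x right, y down, z forward; pixel columns grow to the right and rows downward; lengths in m; the calibration is good to about 2 mm. A picture is of the moment at which its call begins: read the wrist's pose just before it. There is no depth.
- sign_off(): hands the job in, once; it reports no verdict.
The state is a dict: "time_s": time; "joints": joint angles; "joint_velocities": joint speeds; "effort": joint torques, N m; "tcp_pos": TCP position; "ee_rot": TCP orientation; "ft_force": force on the tool from outside, world axes, zero at the start; "torque": the same for the moment, N m; "width": finger opening in m.
Only numpy, scipy, OpenCV 4.12 (cv2) and the standard library are available. Lean on these libraries where they do the work, as an engineer would, in place of code of your own. Each camera call takes 0.05 s, during which the arm holds its last target. There are 200 camera calls.

### The job

Set the spray station up for the bare white lotus: pull its sprung stand-off gauge out by the black upright grip until the pointer stands at the clip on the rule, and let go so that the ratchet holds it there. Then stand the lotus upright on the bench in front of the spray gun, centred on the nozzle and with a long side square against the gauge's foot, and let go of it. Last, push the black release slide on the housing fully forward so that the gauge springs home and leaves the lotus where it stands; do not disturb the squeeze bottles and small pots.

Things in the scene. Friction and masses are not known exactly. Their poses are not given: they have to be found in the camera images.
- station: Spray station screwed to the bench. Origin: bench level, middle of the gauge housing's front mouth; x = direction of spray and of pulling, y left, z up. Aluminium housing: x -176 to 0, y -17 to 17, top z 36 mm. Spray gun strapped on its side, z 32 to 67: barrel y 46 to 74, x -170 to -5, handle on to y 215 at x -140. Steel rule: x -10 to 190, y -46 to -26, top z 9 mm.
- nozzle (a point): Centre of the gun's air cap, at x -5, y 60, z 46 mm in the station's frame; its axes are the station's.
- gauge (a joint): How far the gauge's end piece (black grip, foot and pointer in one) is pulled out along x, m: 0 home, 0.125 the end. A spring pulls it home with 3 to 8 N. The ratchet lets it out and catches it every 5 mm on the way back: let go, it drops back by up to 5 mm and holds. It may start a few notches out. Only the release slide frees it.
- grip (a point): Middle of the gauge's black upright grip: 13 mm along x, 24 mm along y, from 40 to 74 mm above the bench (this point at 57 mm). At x 41 mm in the station's frame with the gauge home.
- foot (a point): Point on the front face of the gauge's foot, on the nozzle's line, 14 mm above the bench. The foot is an upright steel strip 7 mm thick, y -12 to 96 mm, 6 to 22 mm above the bench; its front face (towards +x, at x 55 mm in the station's frame with the gauge home) meets the work.
- index (a point): The pointer's tip edge over the rule, in the plane of the foot's front face.
- clip_mark (a point): The mark edge of the small brass clip that grips the outer edge of the rule: the pointer must stand level with it along x. Axes as the station's. It stands 55 to 105 mm farther out than the pointer with the gauge home.
- release (a joint): The release slide on top of the housing, m: 0 is back (ratchet holds), 0.022 is its front end stop (ratchet lifted; it lets go from about 0.008). It stays where it is put; moving it takes 2 to 8 N along +x.
- release_top (a point): Top centre of the release slide's black thumb grip, 54 mm above the bench: 13 mm along x, 20 mm along y, standing 15 mm above its 4 mm shoe on the housing's top (36 mm). With the slide back it is at x -58, y 0 mm in the station's frame.
- lotus: Bare white cast lotus holder, 0.16 kg, 77 mm high; origin on its underside, z up. Flat oval pad 10 mm thick, x -35 to 34, y -49 to 54 mm. On it a cup of petals centred at x 1.5, y -8.5 that widens upwards from 48 mm (z 10) to 65 mm (z 50) across x. An upright bud 14 mm thick at x 13, y -37, z 52 to 76. The long sides face its +x and -x; either may meet the foot.
- pot_near: Small white open pot, 54 mm across, 45 mm high, near one long side of the lotus at the start; bystander. Origin on its underside.
- bottle_far: Squeeze bottle, 44 mm across, 142 mm tall, beside the rule of the station; bystander. Origin on its underside.
- pot_small: Small open pot with dried paint on its wall, 51 mm across, 41 mm high, near the other long side of the lotus at the start; bystander. Origin on its underside.
- bottle_mid: Squeeze bottle, 44 mm across, 142 mm tall, standing between the lotus's start and the station; bystander. Origin on its underside.
Things that resemble listed ones, but are neither listed nor needed, are in the scene too. Several things have the shape of the lotus; the one meant has the colours described above.

How it is judged:
On the way, in this order (a step that is already met when the one before it is completed fails the run):
1. the gauge has been pulled out and let go, and its ratchet holds it with the pointer within 6 mm of the clip's mark (x of index in the frame of clip_mark between -0.006 and 0.006 m and velocity of joint gauge between -0.01 and 0.01 m/s and distance between the grasp point and grip above 0.03 m), for 0.4 s.
2. the lotus stands upright with a long side against the gauge's foot (gap under 8 mm), centred on the nozzle, and has been let go, with the gauge still held at the clip (x of lotus in the frame of foot between 0.03 and 0.043 m and x of lotus in the frame of clip_mark between 0.026 and 0.046 m and y of lotus in the frame of nozzle between -0.018 and 0.018 m and angle between the x axis of lotus and the x axis of nozzle, either way round below 0.2 rad and angle between lotus's own z axis and vertical below 0.08 rad and height (world z) of lotus below 0.006 m and x of index in the frame of clip_mark between -0.0075 and 0.0075 m and contact force between the fingers and lotus below 0.3 N), for 0.3 s.
At the end, for the whole second after the job is handed in: Gauge home within 3 mm, release slide within 3 mm of its front stop. Lotus at rest, upright on the bench, its origin 26 to 46 mm beyond the clip's mark along the spray direction (35 is touching), within 18 mm of the nozzle's line, long side within 0.2 rad of square (value of joint gauge below 0.003 m and value of joint release above 0.019 m and x of lotus in the frame of clip_mark between 0.026 and 0.046 m and y of lotus in the frame of nozzle between -0.018 and 0.018 m and angle between the x axis of lotus and the x axis of nozzle, either way round below 0.2 rad and angle between lotus's own z axis and vertical below 0.08 rad and height (world z) of lotus below 0.006 m and linear speed of lotus below 0.02 m/s).
It fails at once if the small pot by the lotus is pushed more than 25 mm or tipped (distance of pot_small from where it was at the start of the episode above 0.025 m or angle between pot_small's own z axis and vertical above 0.4 rad).
It fails at once if the white pot by the lotus is pushed more than 25 mm or tipped (distance of pot_near from where it was at the start of the episode above 0.025 m or angle between pot_near's own z axis and vertical above 0.4 rad).
It fails at once if the bottle in the middle is pushed more than 25 mm or tipped (distance of bottle_mid from where it was at the start of the episode above 0.025 m or angle between bottle_mid's own z axis and vertical above 0.4 rad).
It fails at once if the bottle by the station is pushed more than 25 mm or tipped (distance of bottle_far from where it was at the start of the episode above 0.025 m or angle between bottle_far's own z axis and vertical above 0.4 rad).
It also fails if it takes over 67 s, if anything falls off the work surface, if the arm or the gripper's body presses on something with over 40 N, if the wrist force passes 120 N, or if a joint passes its speed limit or range.

## Working session

There is one attempt and no reset: what is moved stays moved. The work goes in short steps, Python scripts to look and compute and a tool call to move; the robot and the scene stay as the last step left them, time stands still between calls to the robot, and variables do not carry over. Pictures are saved under pics/ and viewed, about 8 in all and at most 12, crops included, and the job is handed in when it is done.

Besides the shell and the picture viewer there is one more tool, called after "Request:" as name([rows], argument=value, ...), one row to a line, values as JSON. play_rows: Moves the arm, as the interface text tells. Its arguments: {"type":"object","properties":{"increments":{"type":"array"}},"required":["increments"]}

```bash
mkdir -p pics; ls; cat > h.py <<'E'
import numpy as np, cv2
from plant import get_state, grab_frame, sign_off, tips_ahead
from scipy.spatial.transform import Rotation as Ro
def cam(name):
    s=get_state(); f=grab_frame(name)
    if name=="wrist":
        T=np.eye(4); T[:3,:3]=Ro.from_quat(s["ee_rot"]).as_matrix(); T[:3,3]=s["tcp_pos"]
        M=T@np.array(f["tool_from_camera"]); f["R"]=M[:3,:3].T; f["t"]=-M[:3,:3].T@M[:3,3]
    f["R"]=np.array(f["R"]); f["t"]=np.array(f["t"]); f["f"]=240/np.tan(np.radians(f["fov_y"]/2))
    return f
def ray(f,u,v):
    d=np.array([(u-f["cx"])/f["f"],(v-f["cy"])/f["f"]]); p=d.copy()
    for _ in range(20): p=d/(1+f["k1"]*(p@p))
    return -f["R"].T@f["t"], f["R"].T@np.array([p[0],p[1],1])
def on(f,u,v,z):
    o,d=ray(f,u,v); return o+d*(z-o[2])/d[2]
def proj(f,X):
    c=f["R"]@np.array(X)+f["t"]; p=c[:2]/c[2]; p=p*(1+f["k1"]*(p@p))
    return p*f["f"]+[f["cx"],f["cy"]]
def save(f,n): cv2.imwrite("pics/"+n+".png",f["img"][:,:,::-1])
import pickle
def dump(f,n): pickle.dump(f,open(n+".pkl","wb"))
def load(n): return pickle.load(open(n+".pkl","rb"))
E
python3 - <<'E'
from h import *
for n in ["scene","top"]:
    f=cam(n); save(f,n); dump(f,n); print(n,-f["R"].T@f["t"],f["fov_y"],f["k1"])
print(get_state(),tips_ahead)
E
```

```text
pics
scene [-0.36360315  0.63776291  0.70430153] 50.17321495630013 -0.016320938500945032
top [0.37613795 0.05496993 1.25756356] 51.08072369371141 -0.024732230018647883
{'time_s': 0.1, 'joints': array([-1.21191666e+00,  2.64639262e-01,  1.60527707e+00,  2.93797565e-05,
        1.27369923e+00, -3.69011794e-02]), 'joint_velocities': array([-0.00032088, -0.00264196, -0.00369289,  0.00019971, -0.00051729,
        0.00044608]), 'effort': array([ 6.02961100e-04, -5.16705680e+01, -3.68590021e+01,  2.01087420e-05,
        6.27550078e-03, -3.46843514e-07]), 'tcp_pos': array([ 0.26001738, -0.62222944,  0.25509105]), 'ee_rot': array([ 9.80483851e-01,  1.96597034e-01, -1.48269863e-04, -1.00062285e-03]), 'ft_force': array([ 0.71244753, -0.40417013, -0.10272808]), 'torque': array([ 0.02189623, -0.03797907,  0.02884246]), 'width': 0.0854571161436921} 0.025
```

View pics/top.png

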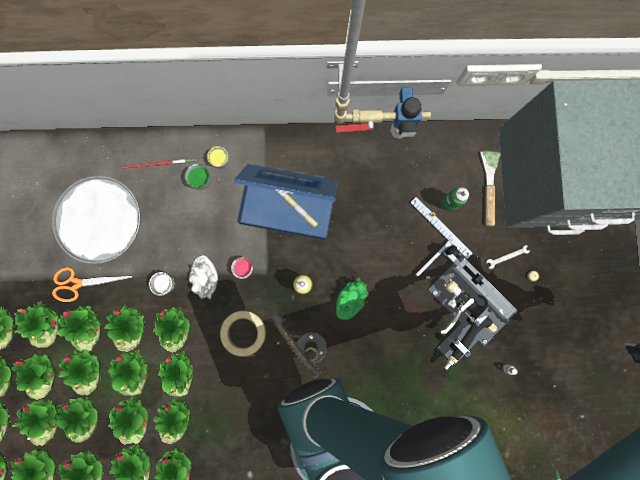

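View pics/scene.png

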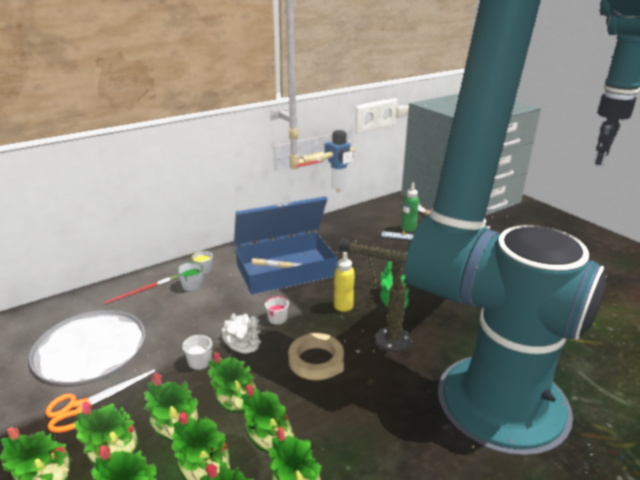

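Top view:
- The white lotus is at about (202,277). Look-alikes are the painted green lotus at (352,298) and the red/green plants at the lower left. Only (202,277) is all white.
- pot_near is at (161,284), pot_small at (241,267), bottle_mid (yellow) at (303,285) and bottle_far (green) at (456,198).
- The station is near (470,300), with its rule pointing up-left.

Next I'll enlarge the station and the lotus in one picture.

```bash
python3 - <<'E'
from h import *
f=load("top"); im=f["img"]
a=cv2.resize(im[185:375,395:535],None,fx=3.1,fy=3.1,interpolation=cv2.INTER_CUBIC)
b=cv2.resize(im[230:325,145:260],None,fx=3.1,fy=3.1,interpolation=cv2.INTER_CUBIC)
c=np.zeros((a.shape[0],a.shape[1]+b.shape[1],3),np.uint8); c[:,:a.shape[1]]=a; c[:b.shape[0],a.shape[1]:]=b
print(c.shape); cv2.imwrite("pics/c1.png",c[:,:,::-1])
for u,v,z in [(202,277,.04),(161,284,.045),(241,267,.041),(303,285,.14),(456,198,.14),(468,255,.009),(415,200,.009)]: print(u,v,on(f,u,v,z).round(3))
E
```

```text
(589, 790, 3)
202 277 [0.411 0.319 0.04 ]
161 284 [0.397 0.416 0.045]
241 267 [0.433 0.224 0.041]
303 285 [0.385 0.074 0.14 ]
456 198 [ 0.572 -0.277  0.14 ]
468 255 [ 0.449 -0.338  0.009]
415 200 [ 0.592 -0.212  0.009]
```

View pics/c1.png

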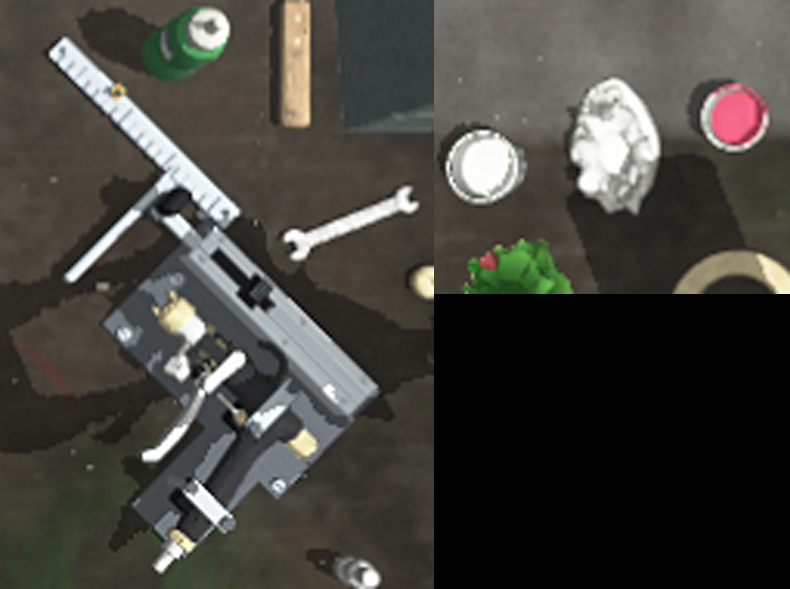

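Left: the station, with the rule running from crop (57,44) to (231,220), the brass clip at (116,91), the black grip at (173,200), and the release slide at (258,291). Right: the lotus at (615,145) is all white, which confirms it's the one meant. It stands between the white pot (485,165) and the red-paint pot (735,115). Next I'll fit the station pose.

```bash
cat >> h.py <<'E'
def fit(A,B):  # 2D rigid, A station -> B world
    A=np.array(A);B=np.array(B);a=A.mean(0);b=B.mean(0);U,S,V=np.linalg.svd((A-a).T@(B-b))
    D=np.diag([1,np.sign(np.linalg.det(U@V))]);R=(U@D@V).T; t=b-R@a
    return R,t,np.linalg.norm(A@R.T+t-B,axis=1)
E
python3 - <<'E'
from h import *
f=load("top")
L=[(190,-26,9,48,50),(190,-46,9,66,37),(-10,-46,9,240,212),(0,17,36,183,242),(0,-17,36,218,222),(-176,-17,36,380,388)]
A=[];B=[]
for x,y,z,u,v in L:
    A.append((x/1e3,y/1e3));B.append(on(f,395+u/3.1,185+v/3.1,z/1e3)[:2])
R,t,e=fit(A,B); print(R,t,np.degrees(np.arctan2(R[1,0],R[0,0])),e.round(4))
inv=lambda p:R.T@(p[:2]-t)
for n,u,v,z in [("grip",176,203,.074),("footend",67,276,.022),("clip",116,91,.012),("rel",258,291,.054)]: print(n,inv(on(f,395+u/3.1,185+v/3.1,z)).round(4),on(f,395+u/3.1,185+v/3.1,z).round(3))
# bottle base
print(Ro.from_quat(get_state()["ee_rot"]).as_matrix().round(3)); w=grab_frame("wrist"); print(np.array(w["tool_from_camera"]).round(3),w["fov_y"])
E
```

```text
[[ 0.73725822 -0.67561107]
 [ 0.67561107  0.73725822]] [ 0.43191463 -0.30970824] 42.50162153244567 [0.0004 0.0033 0.0026 0.009  0.0011 0.0041]
grip [0.0389 0.0049] [ 0.457 -0.28   0.074]
footend [0.0515 0.0959] [ 0.405 -0.204  0.022]
clip [ 0.1279 -0.0409] [ 0.554 -0.253  0.012]
rel [-0.0562  0.0027] [ 0.389 -0.346  0.054]
[[ 0.923  0.386 -0.001]
 [ 0.386 -0.923  0.002]
 [ 0.    -0.002 -1.   ]]
[[ 0.    -0.953 -0.302  0.077]
 [ 1.     0.     0.    -0.   ]
 [-0.    -0.302  0.953 -0.118]
 [ 0.     0.     0.     1.   ]] 66.40998106181618
```

Request:
play_rows([
  [[2.2,3.6,0],10.5,0],
  [[2.2,3.6,0],10.5,0],
  [[2.2,3.6,0],10.5,0],
  [[2.2,3.6,0],10.5,0],
  [[2.2,3.6,0],10.5,0],
  [[2.2,3.6,0],10.5,0],
  [[2.2,3.6,0],10.5,0],
  [[2.2,3.6,0],10.5,0],
  [[2.2,3.6,0],10.5,0.3],
  [[2.2,3.6,0],10.5,0.4],
])

```text
time_s: 1.4
tcp_pos: [0.482, -0.2517, 0.2509]
ee_rot: [0.422, 0.907, -0.002, -0.002]
ft_force: [0.2, -0.4, 1.0]
width: 0.0522
```

```bash
python3 - <<'E'
from h import *
f=cam("wrist"); dump(f,"w1"); save(f,"w1"); s=get_state(); print(s["tcp_pos"],np.degrees(Ro.from_quat(s["ee_rot"]).as_euler("zyx")),s["width"],s["joints"])
E
```

```text
[ 0.48416033 -0.24753066  0.25081966] [-130.50235036   -0.22171582 -179.83691064] 0.051480457907091735 [-5.18749526e-01  2.22937274e-02  1.88853370e+00  5.86014826e-04
  1.23553711e+00 -1.22584853e+00]
```

View pics/w1.png

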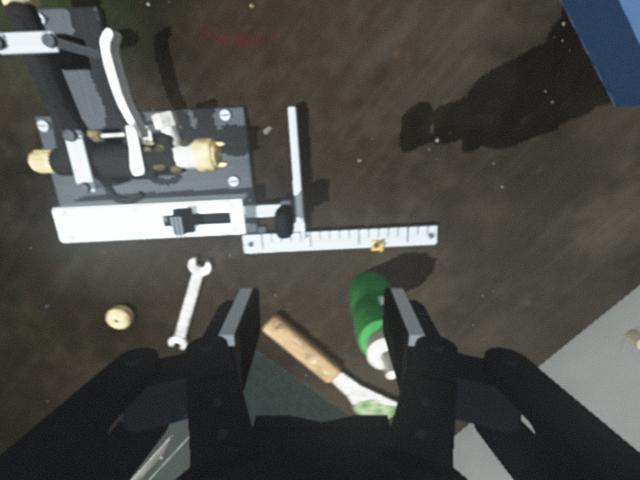

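Wrist view: the rule runs from (243,244) to (438,235), with the clip at (377,246), the grip at (284,220), the foot tip at (293,107) and the release slide at (182,221). The path to each is clear. I'll enlarge it to read the edges.

```bash
python3 - <<'E'
from h import *
f=load("w1"); im=f["img"]
a=cv2.resize(im[190:262,230:450],None,fx=3.6,fy=3.6,interpolation=cv2.INTER_CUBIC)
b=cv2.resize(im[100:262,40:320],None,fx=2,fy=2,interpolation=cv2.INTER_CUBIC)
c=np.zeros((a.shape[0]+b.shape[0],a.shape[1],3),np.uint8); c[:a.shape[0]]=a; c[a.shape[0]:,:b.shape[1]]=b
print(c.shape,a.shape); cv2.imwrite("pics/c2.png",c[:,:,::-1])
E
```

```text
(583, 792, 3) (259, 792, 3)
```

View pics/c2.png

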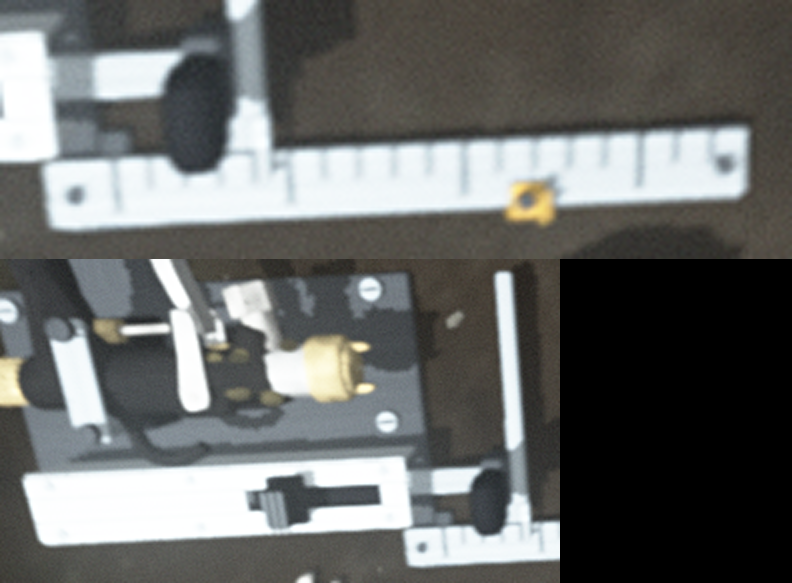

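```bash
python3 - <<'E'
from h import *
f=load("w1")
L=[(-10,-26,9,44,163),(-10,-46,9,52,229),(190,-26,9,747,127),(190,-46,9,748,197)]
A=[];B=[]
for x,y,z,u,v in L:
    A.append((x/1e3,y/1e3));B.append(on(f,230+u/3.6-.4,190+v/3.6-.4,z/1e3)[:2])
# housing front top corners, foot tip
for x,y,z,u,v in [(0,17,36,404,198),(0,-17,36,411,267),(-176,17,36,23,219)]:
    A.append((x/1e3,y/1e3));B.append(on(f,40+u/2-.25,100+v/2-.25,z/1e3)[:2])
R,t,e=fit(A,B); print(R,t,np.degrees(np.arctan2(R[1,0],R[0,0])),e.round(4))
np.savez("st.npz",R=R,t=t)
inv=lambda p:R.T@(p[:2]-t)
g=lambda u,v,z:inv(on(f,40+u/2-.25,100+v/2-.25,z)).round(4)
ga=lambda u,v,z:inv(on(f,230+u/3.6-.4,190+v/3.6-.4,z)).round(4)
print("foottip",g(512,13,.022),"slide",g(290,241,.054),"griptop",ga(197,110,.074),"pointer",ga(270,178,.012),"clip",ga(507,203,.012),ga(555,203,.012),"cap",g(345,110,.05))
W=lambda x,y:(R@np.array([x,y])+t).round(4)
print("grip world",W(.041,0),"tcp",get_state()["tcp_pos"], "x dir",R[:,0])
E
```

```text
[[ 0.72894062 -0.68457693]
 [ 0.68457693  0.72894062]] [ 0.43245023 -0.3085407 ] 43.20234411865788 [0.0004 0.0005 0.0003 0.0012 0.0006 0.0008 0.0006]
foottip [0.0556 0.0956] slide [-0.0482  0.0041] griptop [0.0429 0.0049] pointer [ 0.0542 -0.0328] clip [ 0.1215 -0.0439] [ 0.1352 -0.0447] cap [-0.0167  0.0595]
grip world [ 0.4623 -0.2805] tcp [ 0.48416033 -0.24753066  0.25081966] x dir [0.72894062 0.68457693]
```

Request:
play_rows([
  [[-0.4,-0.5,-2.3],0.5,0.4],
  [[-0.4,-0.5,-2.3],0.5,0.4],
  [[-0.4,-0.5,-2.3],0.5,0.4],
  [[-0.4,-0.5,-2.3],0.5,0.4],
  [[-0.4,-0.5,-2.3],0.5,0.4],
  [[-0.4,-0.5,-2.3],0.2,0.4],
  [[0,0,0],0,0.4],
  [[0,0,0],0,0.4],
  [[0,0,0],0,0.4],
  [[0,0,0],0,0.4],
])

```text
time_s: 2.7
tcp_pos: [0.4609, -0.2765, 0.1109]
ee_rot: [0.396, 0.918, 0.001, -0.001]
ft_force: [-0.3, 0.4, -0.3]
width: 0.0514
```

```bash
python3 - <<'E'
from h import *
d=np.load("st.npz");R=d["R"];t=d["t"]
f=cam("wrist"); dump(f,"w2"); s=get_state(); M=Ro.from_quat(s["ee_rot"]).as_matrix(); print(s["tcp_pos"],"st",R.T@(s["tcp_pos"][:2]-t),"yaw y",np.degrees(np.arctan2(M[1,1],M[0,1])),s["width"],s["ft_force"])
W=lambda x,y,z:np.r_[R@[x,y]+t,z]
p=proj(f,W(.128,-.04,.012)); print(p)
c=f["img"]; c0=cv2.resize(c,(500,375)); u,v=np.clip(p.astype(int),50,[590,430]); 
z=cv2.resize(c[v-50:v+50,u-40:u+40],(300,375),interpolation=cv2.INTER_CUBIC); print("zoom origin",u-40,v-50)
cv2.imwrite("pics/c3.png",np.hstack([c0,z])[:,:,::-1])
E
```

```text
[ 0.46100262 -0.27648755  0.11098152] st [0.04275584 0.00381854] yaw y 43.35020795625174 0.051129107122127405 [ 0.42141668 -0.11281722  0.48836594]
[450.18160255 309.35801188]
zoom origin 410 259
```

View pics/c3.png

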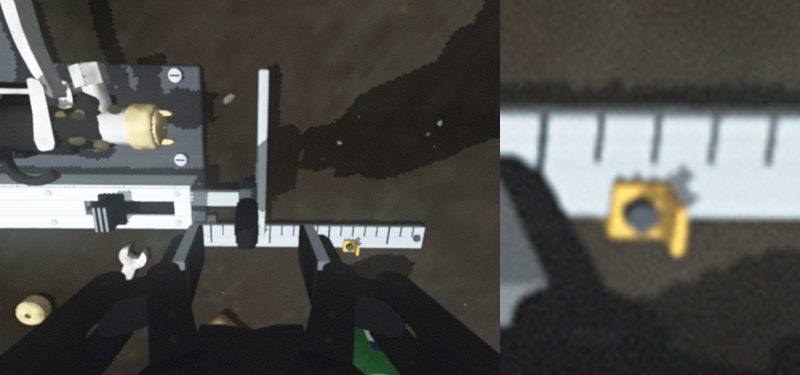

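```bash
python3 - <<'E'
from h import *
d=np.load("st.npz");R=d["R"];t=d["t"]; f=load("w2")
for n,u,v in [("TL",610,180),("TR",666,182),("BL",606,236),("BR",668,240),("lipT",680,204),("lipB",688,254),("lipBl",670,254)]:
  x,y=410+(u-500)/3.75-.4,259+v/3.75-.4
  print(n,x,y,[(R.T@(on(f,x,y,z)[:2]-t)*1e3).round(1) for z in (.009,.012,.016,.02,.0)])
im=f["img"][295:345,425:475]
z=cv2.resize(im,(600,600),interpolation=cv2.INTER_CUBIC); z=cv2.convertScaleAbs(z,alpha=1.2); cv2.imwrite("pics/c4.png",z[:,:,::-1])
E
```

```text
TL 438.93333333333334 306.6 [array([121.5, -39.7]), array([120.4, -38. ]), array([119. , -35.8]), array([117.5, -33.6]), array([124.7, -44.6])]
TR 453.8666666666667 307.1333333333333 [array([131.5, -40. ]), array([130.2, -38.3]), array([128.6, -36.1]), array([127., -34.]), array([135.1, -44.9])]
BL 437.8666666666667 321.53333333333336 [array([121.8, -51. ]), array([120.8, -49.2]), array([119.3, -46.8]), array([117.9, -44.4]), array([125.1, -56.3])]
BR 454.40000000000003 322.6 [array([133.1, -51.7]), array([131.8, -49.9]), array([130.2, -47.5]), array([128.5, -45.1]), array([136.8, -57.1])]
lipT 457.6 313.0 [array([134.4, -44.4]), array([133.2, -42.7]), array([131.5, -40.4]), array([129.8, -38.1]), array([138.2, -49.5])]
lipB 459.73333333333335 326.33333333333337 [array([137. , -54.5]), array([135.7, -52.7]), array([134. , -50.2]), array([132.3, -47.8]), array([140.8, -60.1])]
lipBl 454.93333333333334 326.33333333333337 [array([133.7, -54.6]), array([132.5, -52.7]), array([130.8, -50.3]), array([129.2, -47.8]), array([137.4, -60.1])]
```

View pics/c4.png

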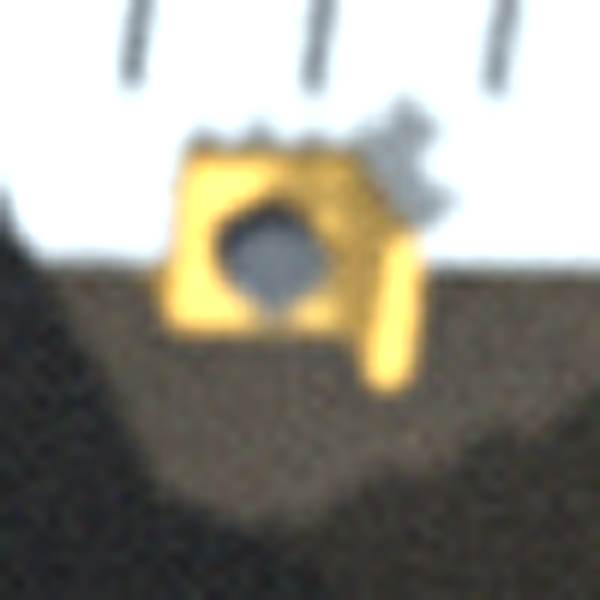

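The clip has a flat body with a screw (x about 121 to 131) and a raised fin on its +x end (x about 129 to 131). I take the fin as the mark, so the gauge should be held at about 75 mm. Now I go down and grip.

Request:
play_rows([
  [[-0.1,-0.1,-1.5],0,0.4],
  [[0,0,-1.5],0,0.4],
  [[0,0,-1.0],0,0.4],
  [[0,0,0],0,0.4],
  [[0,0,0],0,0.7],
  [[0,0,0],0,0.85],
  [[0,0,0],0,1],
  [[0,0,0],0,1],
  [[0,0,0],0,1],
  [[0,0,0],0,1],
])

```text
time_s: 4.0
tcp_pos: [0.4587, -0.2779, 0.0679]
ee_rot: [0.396, 0.918, -0.0, -0.001]
ft_force: [-2.0, -2.1, -0.4]
width: 0.0118
```

```bash
cat >> h.py <<'E'
def rep():
    d=np.load("st.npz");R=d["R"];t=d["t"];s=get_state(); M=Ro.from_quat(s["ee_rot"]).as_matrix()
    print(round(s["time_s"],2),"tcp",s["tcp_pos"].round(4),"st mm",(R.T@(s["tcp_pos"][:2]-t)*1e3).round(1),"yaw_y",round(np.degrees(np.arctan2(M[1,1],M[0,1])),1),"w",round(s["width"],4),"F",s["ft_force"].round(1))
E
python3 -c "from h import *;rep()"
```

```text
4.0 tcp [ 0.4587 -0.2779  0.0679] st mm [40.1  4.4] yaw_y 43.3 w 0.0118 F [-2.  -2.1 -0.4]
```

Request:
play_rows([
  [[0.6,0.56,0],0,1],
  [[0.6,0.56,0],0,1],
  [[0.6,0.56,0],0,1],
  [[0.6,0.56,0],0,1],
  [[0.6,0.56,0],0,1],
  [[0.6,0.56,0],0,1],
  [[0.6,0.56,0],0,1],
  [[0.6,0.56,0],0,1],
  [[0.6,0.56,0],0,1],
  [[0,0,0],0,1],
])

```text
time_s: 5.25
tcp_pos: [0.5091, -0.2313, 0.0679]
ee_rot: [0.397, 0.918, -0.005, -0.004]
ft_force: [-0.4, 0.3, -1.4]
width: 0.0121
```

```bash
python3 -c "from h import *;rep()"
```

```text
5.25 tcp [ 0.5091 -0.2313  0.0679] st mm [108.8   3.9] yaw_y 43.3 w 0.0121 F [-0.4  0.3 -1.4]
```

Request:
play_rows([
  [[0.35,0.33,0],0,1],
  [[0.35,0.33,0],0,1],
  [[0,0,0],0,1],
  [[0,0,0],0,1],
  [[0,0,0],0,1],
  [[0,0,0],0,1],
  [[0,0,0],0,1],
  [[0,0,0],0,1],
  [[0,0,0],0,1],
  [[0,0,0],0,1],
])

```text
time_s: 6.5
tcp_pos: [0.5129, -0.2277, 0.0679]
ee_rot: [0.398, 0.917, -0.006, -0.005]
ft_force: [-2.6, -3.2, -1.2]
width: 0.0119
```

```bash
python3 -c "from h import *;rep()"
```

```text
6.5 tcp [ 0.5129 -0.2277  0.0679] st mm [114.    3.8] yaw_y 43.1 w 0.0119 F [-2.6 -3.2 -1.2]
```

Request:
play_rows([
  [[0.32,0.3,0],0,1],
  [[0.32,0.3,0],0,1],
  [[0,0,0],0,1],
  [[0,0,0],0,0.5],
  [[0,0,0],0,0.4],
  [[0,0,0],0,0.4],
  [[0,0,0.5],0,0.4],
  [[0,0,2],0,0.4],
  [[0,0,3],0,0.4],
  [[0,0,3],0,0.4],
])

```text
time_s: 7.75
tcp_pos: [0.5175, -0.2208, 0.1537]
ee_rot: [0.396, 0.918, -0.007, -0.008]
ft_force: [-0.3, -0.4, 0.2]
width: 0.0508
```

```bash
python3 - <<'E'
from h import *
rep()
d=np.load("st.npz");R=d["R"];t=d["t"]
f=cam("wrist"); dump(f,"w3")
W=lambda x,y,z:np.r_[R@[x,y]+t,z]
p=proj(f,W(.130,-.02,.015)).astype(int); q=proj(f,W(.130,.096,.022)); print(p,q)
u,v=p; u=min(max(u,80),560);v=min(max(v,60),420)
print(u-80,v-60)
z=cv2.resize(f["img"][v-60:v+60,u-80:u+80],(800,600),interpolation=cv2.INTER_CUBIC); cv2.imwrite("pics/c5.png",z[:,:,::-1])
E
```

```text
7.75 tcp [ 0.5175 -0.2208  0.1537] st mm [122.1   5.7] yaw_y 43.3 w 0.0508 F [-0.3 -0.4  0.2]
[335 262] [338.39854491  97.38444366]
255 202
```

View pics/c5.png

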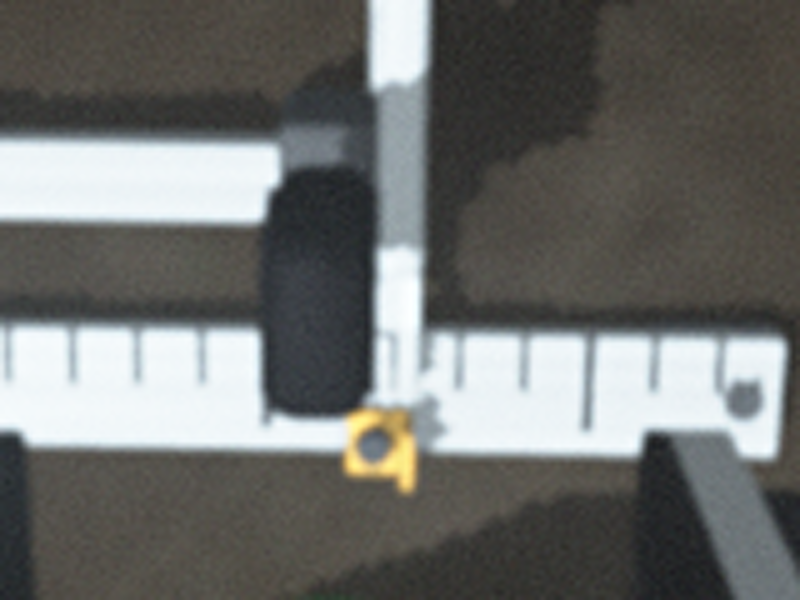

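The pointer's front edge (crop x 423) stands 1 to 2 mm past the clip's fin (crop x 400 to 415; one 10 mm tick is 65 px). The ratchet is holding. Next, the lotus's outline.

```bash
python3 - <<'E'
from h import *
d=np.load("st.npz");R=d["R"];t=d["t"]; f=load("w3")
inv=lambda p:R.T@(p[:2]-t)*1e3
for u,v,z in [(428,40,.022),(424,200,.022),(423,290,.022),(423,380,.014),(408,440,.02)]: print("front",inv(on(f,255+u/5-.4,202+v/5-.4,z)).round(1))
f=load("top"); im=f["img"]; hsv=cv2.cvtColor(im,cv2.COLOR_RGB2HSV)
m=((hsv[...,1]<60)&(hsv[...,2]>105)).astype(np.uint8); m[:,:180]=0;m[:,228:]=0;m[:250]=0;m[310:]=0
cs,_=cv2.findContours(m,cv2.RETR_EXTERNAL,cv2.CHAIN_APPROX_NONE); c=max(cs,key=cv2.contourArea)
P=np.array([on(f,*p[0],.02)[:2] for p in c],np.float32)*1000
print(cv2.contourArea(c),cv2.minAreaRect(P),cv2.fitEllipse(P),P.min(0),P.max(0))
E
```

```text
front [132.5  22.4]
front [132.3  -1.2]
front [132.4 -15.1]
front [132.9 -32.9]
front [130.6 -40.1]
1484.0 ((419.3213806152344, 320.56597900390625), (116.3078842163086, 117.52262115478516), 88.54497528076172) ((434.32989501953125, 319.572509765625), (108.64208984375, 129.33139038085938), 93.13397216796875) [360.1138  261.33643] [479.53885 377.2091 ]
```

Request:
play_rows([
  [[0,0,5],0,0.3],
  [[0,2,4],0,0.1],
  [[-1,5.8,0.5],5,0],
  [[-1.2,6,0],6,0],
  [[-1.2,6,0],6,0],
  [[-1.2,6,0],6,0],
  [[-1.2,6,0],6,0],
  [[-1.2,6,0],6,0],
  [[-1.2,6,0],6,0],
  [[-1.2,6,0],6,0],
])

```text
time_s: 9.05
tcp_pos: [0.4258, 0.2844, 0.2639]
ee_rot: [-0.012, 1.0, -0.004, 0.007]
ft_force: [0.5, 0.0, 0.3]
width: 0.0856
```

```bash
python3 - <<'E'
from h import *
rep()
f=cam("wrist"); dump(f,"w4"); save(f,"w4")
print(proj(f,[.411,.319,.04]))
E
```

```text
9.05 tcp [0.4258 0.2844 0.2639] st mm [401.  436.8] yaw_y 91.4 w 0.0856 F [0.5 0.  0.3]
[360.34567906 184.35230226]
```

View pics/w4.png

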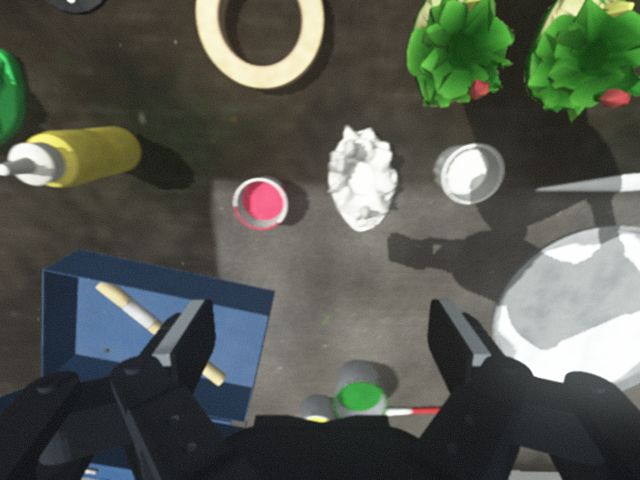

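The lotus is at (362,178), pot_small at (261,203) and pot_near at (469,173). I'll enlarge the lotus to get its orientation.

```bash
python3 - <<'E'
from h import *
f=load("w4"); im=f["img"]
z=cv2.resize(im[115:245,305:425],None,fx=4.6,fy=4.6,interpolation=cv2.INTER_CUBIC); print(z.shape); cv2.imwrite("pics/c6.png",(255*(z[:,:,::-1]/255.)**1.8).astype(np.uint8))
for n,u,v,zz in [("potS",261,203,.041),("potN",469,173,.045)]: print(n,on(f,u,v,zz).round(3))
E
```

```text
(598, 552, 3)
potS [0.431 0.225 0.041]
potN [0.397 0.416 0.045]
```

View pics/c6.png

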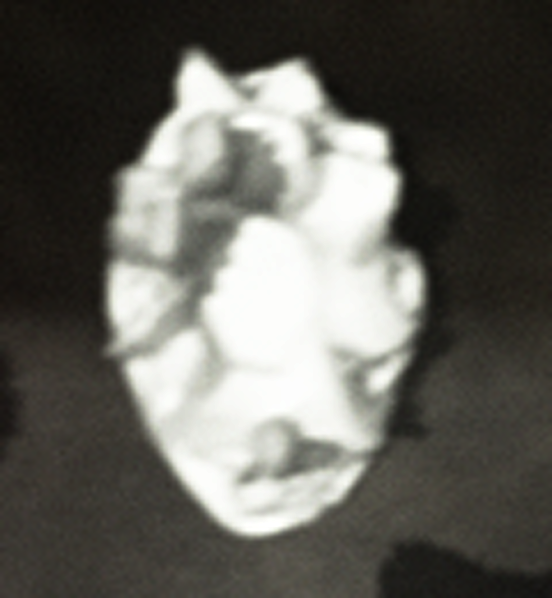

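```bash
python3 - <<'E'
from h import *
from scipy.optimize import least_squares
f=load("w4")
P=np.array([on(f,305+u/4.6-.4,115+v/4.6-.4,.007)[:2] for u,v in [(125,372),(150,432),(185,487),(215,519),(255,535),(300,523),(345,490),(375,450),(108,300)]])*1e3
print(P.round(0))
def res(q):
    c,s=np.cos(q[2]),np.sin(q[2]); d=P-q[:2]; X=d@[c,s];Y=d@[-s,c]   # long axis Y
    return np.hypot(X/34.5,Y/51.5)-1
for a0 in (-1.57,-1.3,-1.9):
    r=least_squares(res,[410,318,a0]); print(r.x,np.degrees(r.x[2]),(r.fun*40).round(1))
# right/left extremes of the petals at z=50, top tips
for u,v in [(108,290),(427,290),(195,50),(300,62),(265,300)]: print(u,v,[(on(f,305+u/4.6-.4,115+v/4.6-.4,z)[:2]*1e3).round(0) for z in (.01,.05,.07)])
print((-f["R"].T@f["t"]).round(3))
E
```

```text
[[430. 293.]
 [443. 300.]
 [456. 308.]
 [464. 316.]
 [467. 325.]
 [464. 335.]
 [456. 345.]
 [446. 351.]
 [413. 289.]]
[413.70122036 324.64474712  -1.49149199] -85.45619622797545 [-1.1 -1.8 -0.7  1.1  1.9  0.5 -0.7 -1.4  1.1]
[413.7012265  324.64471384  -1.49148865] -85.45600455263357 [-1.1 -1.8 -0.7  1.1  1.9  0.5 -0.7 -1.4  1.1]
[413.70122414 324.64472664  -1.49148993] -85.45607829248753 [-1.1 -1.8 -0.7  1.1  1.9  0.5 -0.7 -1.4  1.1]
108 290 [array([411., 289.]), array([404., 288.]), array([400., 288.])]
427 290 [array([409., 359.]), array([402., 351.]), array([399., 347.])]
195 50 [array([360., 306.]), array([358., 303.]), array([357., 302.])]
300 62 [array([361., 328.]), array([360., 323.]), array([359., 321.])]
265 300 [array([412., 324.]), array([405., 319.]), array([401., 317.])]
[0.347 0.284 0.381]
```

Lotus origin is about (411,324) mm with its x axis at -85.5°. The cup centre is about (403,321), and its +y end points to world +x. I'll grip across the cup, then turn it by -51°.

Request:
play_rows([
  [[-0.37,0.62,-2.5],0.5,0],
  [[-0.37,0.62,-2.5],0.5,0],
  [[-0.37,0.62,-2.5],0.5,0],
  [[-0.37,0.62,-2.5],0.5,0],
  [[-0.37,0.62,-2.5],0.5,0],
  [[-0.37,0.62,-2.0],0.5,0],
  [[0,0,0],0,0],
  [[0,0,0],0,0],
  [[0,0,0],0,0],
  [[0,0,0],0,0],
])

```text
time_s: 10.35
tcp_pos: [0.4024, 0.3335, 0.1204]
ee_rot: [-0.045, 0.999, 0.003, 0.011]
ft_force: [0.4, 0.5, 0.8]
width: 0.0852
```

```bash
python3 -c "from h import *;rep()"
```

```text
10.35 tcp [0.4024 0.3335 0.1204] st mm [417.6 488.6] yaw_y 95.2 w 0.0852 F [0.4 0.5 0.8]
```

Request:
play_rows([
  [[0.1,-1.2,0],-0.7,0],
  [[0,0,-1.5],0,0],
  [[0,0,-2],0,0],
  [[0,0,-2],0,0],
  [[0,0,-1.5],0,0],
  [[0,0,-0.7],0,0],
  [[0,0,0],0,0],
  [[0,0,0],0,0],
  [[0,0,0],0,0],
  [[0,0,0],0,0],
])

```text
time_s: 11.6
tcp_pos: [0.4047, 0.3202, 0.0409]
ee_rot: [-0.038, 0.999, 0.004, 0.013]
ft_force: [-0.5, 0.8, -0.2]
width: 0.0851
```

```bash
python3 -c "from h import *;rep()"
```

```text
11.6 tcp [0.4047 0.3202 0.0409] st mm [410.2 477.4] yaw_y 94.3 w 0.0851 F [-0.5  0.8 -0.2]
```

Request:
play_rows([
  [[0,0,0],0,0.15],
  [[0,0,0],0,0.25],
  [[0,0,0],0,0.35],
  [[0,0,0],0,0.5],
  [[0,0,0],0,0.7],
  [[0,0,0],0,0.9],
  [[0,0,0],0,0.9],
  [[0,0,0],0,0.9],
  [[0,0,0.5],0,0.9],
  [[0,0,1],0,0.9],
])

```text
time_s: 12.85
tcp_pos: [0.4037, 0.3194, 0.0568]
ee_rot: [-0.038, 0.999, 0.003, 0.012]
ft_force: [0.5, -0.9, -1.5]
width: 0.0604
```

```bash
python3 - <<'E'
from h import *
rep()
f=cam("wrist"); dump(f,"w5"); save(f,"w5")
E
```

```text
12.85 tcp [0.4037 0.3194 0.0568] st mm [408.9 477.4] yaw_y 94.3 w 0.0604 F [ 0.5 -0.9 -1.5]
```

View pics/w5.png

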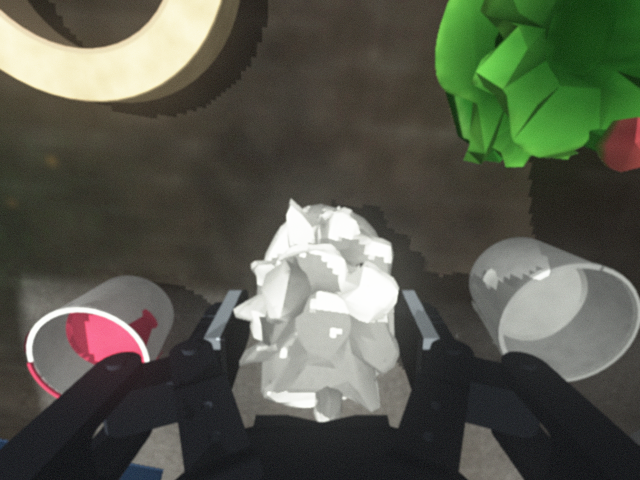

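The lotus is held (60 mm opening, about 1.5 N of weight) and both pots are still upright. I'll carry it over bottle_mid to the station.

Request:
play_rows([
  [[0,0,4],0,0.9],
  [[0,0,5.5],0,0.9],
  [[0,0,5.5],0,0.9],
  [[0.5,-2,2.5],-3,0.9],
  [[1.2,-4.5,0],-6,0.9],
  [[1.3,-5.5,0],-6,0.9],
  [[1.3,-5.5,0],-6,0.9],
  [[1.3,-5.5,0],-6,0.9],
  [[1.3,-5.5,0],-6,0.9],
  [[1.3,-5.5,0],-6,0.9],
])

```text
time_s: 14.15
tcp_pos: [0.4871, -0.0266, 0.2455]
ee_rot: [0.304, 0.952, 0.001, 0.019]
ft_force: [0.9, 0.6, -2.0]
width: 0.0606
```

```bash
python3 -c "from h import *;rep()"
```

```text
14.15 tcp [ 0.4871 -0.0266  0.2455] st mm [232.8 168.1] yaw_y 54.6 w 0.0606 F [ 0.9  0.6 -2. ]
```

Request:
play_rows([
  [[0.4,-3,0],-3,0.9],
  [[0.4,-2.5,0],-3,0.9],
  [[0.3,-2,-1],-2,0.9],
  [[0.3,-1,-3],-1,0.9],
  [[0,0,-4],0,0.9],
  [[0,0,-3],0,0.9],
  [[0,0,0],0,0.9],
  [[0,0,0],0,0.9],
  [[0,0,0],0,0.9],
  [[0,0,0],0,0.9],
])

```text
time_s: 15.4
tcp_pos: [0.5047, -0.1206, 0.141]
ee_rot: [0.385, 0.923, 0.0, 0.027]
ft_force: [0.2, 0.8, -3.0]
width: 0.0607
```

```bash
python3 -c "from h import *;rep()"
```

```text
15.4 tcp [ 0.5047 -0.1206  0.141 ] st mm [181.3  87.5] yaw_y 44.7 w 0.0607 F [ 0.2  0.8 -3. ]
```

Request:
play_rows([
  [[0.1,-1.2,0],-0.8,0.9],
  [[0.1,-1.1,-1],-0.7,0.9],
  [[0,0,-2],0,0.9],
  [[0,0,-1.5],0,0.9],
  [[0,0,0],0,0.9],
  [[0,0,0],0,0.9],
  [[0,0,0],0,0.9],
  [[0,0,0],0,0.9],
  [[0,0,0],0,0.9],
  [[0,0,0],0,0.9],
])

```text
time_s: 16.65
tcp_pos: [0.5094, -0.1478, 0.0972]
ee_rot: [0.398, 0.917, -0.0, 0.03]
ft_force: [0.1, -0.0, -1.8]
width: 0.0604
```

```bash
python3 -c "
from h import *
rep(); f=cam('wrist'); dump(f,'w6'); save(f,'w6')
M=Ro.from_quat(get_state()['ee_rot']).as_matrix(); print(M.round(3))"
```

```text
16.65 tcp [ 0.5094 -0.1478  0.0972] st mm [166.1  64.5] yaw_y 43.1 w 0.0604 F [ 0.1 -0.  -1.8]
[[-0.681  0.73   0.055]
 [ 0.73   0.683 -0.024]
 [-0.055  0.024 -0.998]]
```

Request:
play_rows([
  [[-0.3,0.3,-1],0,0.9],
  [[0,0,-1.5],0,0.9],
  [[0,0,-1.2],0,0.9],
  [[0,0,-0.7],0,0.9],
  [[0,0,-0.3],0,0.9],
  [[0,0,0],0,0.9],
  [[0,0,0],0,0.9],
  [[0,0,0],0,0.9],
  [[0,0,0],0,0.9],
  [[0,0,0],0,0.9],
])

```text
time_s: 17.95
tcp_pos: [0.5062, -0.1445, 0.0469]
ee_rot: [0.398, 0.917, -0.0, 0.03]
ft_force: [0.2, 0.0, -2.1]
width: 0.0606
```

```bash
python3 -c "
from h import *
rep(); f=cam('wrist'); dump(f,'w7'); save(f,'w7'); f=cam('top'); dump(f,'t7')"
```

```text
17.95 tcp [ 0.5062 -0.1445  0.0469] st mm [166.   69.1] yaw_y 43.1 w 0.0606 F [ 0.2  0.  -2.1]
```

Request:
play_rows([
  [[0,0,-0.25],0,0.9],
  [[0,0,-0.2],0,0.9],
  [[0,0,-0.1],0,0.9],
  [[0,0,0],0,0.9],
  [[0,0,0],0,0.9],
  [[0,0,0],0,0.9],
  [[0,0,0],0,0.9],
  [[0,0,0],0,0.9],
  [[0,0,0],0,0.9],
  [[0,0,0],0,0.9],
])

```text
time_s: 19.3
tcp_pos: [0.5072, -0.1453, 0.0432]
ee_rot: [0.398, 0.917, -0.001, 0.031]
ft_force: [-1.0, -0.2, 0.8]
width: 0.0605
```

```bash
python3 -c "
from h import *
rep()"
```

```text
19.3 tcp [ 0.5072 -0.1453  0.0432] st mm [166.3  67.8] yaw_y 43.1 w 0.0605 F [-1.  -0.2  0.8]
```

Contact: the vertical force went from -2 N to +0.8 N. Releasing now.

Request:
play_rows([
  [[0,0,0],0,0.2],
  [[0,0,0],0,0.15],
  [[0,0,0],0,0.1],
  [[0,0,0],0,0],
  [[0,0,0],0,0],
  [[0,0,0],0,0],
  [[0,0,0],0,0],
  [[0,0,1.5],0,0],
  [[0,0,3],0,0],
  [[0,0,4],0,0],
])

```text
time_s: 20.55
tcp_pos: [0.5045, -0.1443, 0.1282]
ee_rot: [0.398, 0.917, -0.001, 0.027]
ft_force: [0.3, 0.6, 1.0]
width: 0.085
```

```bash
python3 - <<'E'
from h import *
rep(); f=cam('wrist'); dump(f,'w8'); save(f,'w8')
d=np.load("st.npz");R=d["R"];t=d["t"]
W=lambda x,y,z:np.r_[R@[x,y]+t,z]
print([proj(f,W(x,y,.01)).round(0) for x,y in [(132,60),(203,60),(167,8),(167,112)]] if 0 else [proj(f,W(x/1e3,y/1e3,.01)).round(0) for x,y in [(132,60),(203,60),(167,8),(167,112)]])
E
```

```text
20.55 tcp [ 0.5045 -0.1443  0.1282] st mm [165.   70.4] yaw_y 43.1 w 0.085 F [0.3 0.6 1. ]
[array([269., 243.]), array([373., 242.]), array([321., 308.]), array([321., 166.])]
```

```bash
python3 - <<'E'
from h import *
f=load('w8'); z=cv2.resize(f["img"][140:320,220:420],None,fx=3.3,fy=3.3,interpolation=cv2.INTER_CUBIC); print(z.shape)
cv2.imwrite("pics/c8.png",(255*(z[:,:,::-1]/255.)**1.4).astype(np.uint8))
E
```

```text
(594, 660, 3)
```

View pics/c8.png

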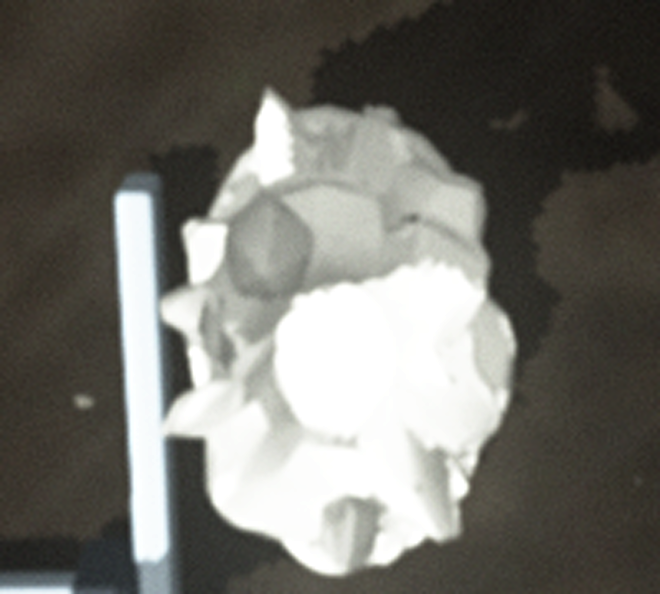

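The lotus stands next to the foot. The bud at crop (270,245) is on the foot side, as planned. The gap between the foot's face (x about 165) and the pad's edge (x about 195) needs measuring.

```bash
python3 - <<'E'
from h import *
from scipy.optimize import least_squares
d=np.load("st.npz");R=d["R"];t=d["t"]; f=load("w8")
P=np.array([R.T@(on(f,220+u/3.3-.35,140+v/3.3-.35,.008)[:2]-t) for u,v in [(193,375),(205,470),(225,510),(255,535),(222,195),(250,155),(330,107),(400,120),(440,160),(515,350),(345,575)]])*1e3
print(P.round(0).tolist())
def res(q):
    c,s=np.cos(q[2]),np.sin(q[2]); D=P-q[:2]
    return (np.hypot(D@[c,s]/34.5,D@[-s,c]/51.5)-1)*40
r=least_squares(res,[167,60,0],loss="soft_l1",f_scale=2); print(r.x[:2],np.degrees(r.x[2]),res(r.x).round(1))
for u,v,z in [(160,300,.022),(165,450,.022),(118,200,.022),(175,560,.006),(270,225,.076)]: print((R.T@(on(f,220+u/3.3-.35,140+v/3.3-.35,z)[:2]-t)*1e3).round(1))
E
```

```text
[[137.0, 51.0], [139.0, 29.0], [143.0, 19.0], [149.0, 13.0], [145.0, 90.0], [151.0, 98.0], [166.0, 108.0], [180.0, 105.0], [188.0, 97.0], [205.0, 56.0], [169.0, 2.0]]
[169.68701725  54.75728737] -0.9933711940015955 [-2.4  0.7  1.4  0.1  0.3  0.8  1.5  0.8 -1.   1.   1. ]
[133.2  73.3]
[132.5  40.9]
[126.4  93.3]
[131.2   5.1]
[156.7 104.2]
```

The lotus's origin is 37 to 38 mm from the foot and -3 mm off the nozzle's line, 1° from square. That is within limits. Next I go behind the release slide with the fingers shut.

Request:
play_rows([
  [[0,0,4],0,0.3],
  [[-0.5,-1,4],0,0.7],
  [[-2.4,-4.1,0],0,1],
  [[-2.6,-4.4,0],0,1],
  [[-2.6,-4.4,0],0,1],
  [[-2.4,-4.1,0],0,1],
  [[-1.5,-2.5,0],0,1],
  [[-0.5,-0.9,0],0,1],
  [[0,0,0],0,1],
  [[0,0,0],0,1],
])

```text
time_s: 21.85
tcp_pos: [0.3838, -0.3658, 0.2322]
ee_rot: [0.396, 0.917, -0.002, 0.044]
ft_force: [-0.2, 0.1, 0.1]
width: -0.0001
```

```bash
python3 - <<'E'
from h import *
rep(); f=cam('wrist'); dump(f,'w9')
E
```

```text
21.85 tcp [ 0.3838 -0.3658  0.2322] st mm [-74.7  -8.4] yaw_y 43.3 w -0.0001 F [-0.2  0.1  0.1]
```

```bash
cat >> h.py <<'E'
def tip():
    d=np.load("st.npz");s=get_state();M=Ro.from_quat(s["ee_rot"]).as_matrix();p=s["tcp_pos"]+.025*M[:,2]
    print("tip st",(d["R"].T@(p[:2]-d["t"])*1e3).round(1),"z",(p[2]*1e3).round(1),"toolz st",(d["R"].T@M[:2,2]).round(3))
E
python3 -c "
from h import *
rep();tip()"
```

```text
21.9 tcp [ 0.3839 -0.3657  0.2321] st mm [-74.6  -8.4] yaw_y 43.4 w 0.0001 F [ 0.  -0.5 -0.1]
tip st [-73.8 -10.5] z 207.2 toolz st [ 0.032 -0.081]
```

Request:
play_rows([
  [[-1.0,-0.1,0],0,1],
  [[-0.35,0,-2.5],0,1],
  [[0,0,-3],0,1],
  [[0,0,-3],0,1],
  [[0,0,-3],0,1],
  [[0,0,-1],0,1],
  [[0,0,0],0,1],
  [[0,0,0],0,1],
  [[0,0,0],0,1],
  [[0,0,0],0,1],
])

```text
time_s: 23.15
tcp_pos: [0.3721, -0.3648, 0.1089]
ee_rot: [0.392, 0.919, -0.003, 0.047]
ft_force: [0.7, 0.2, -0.1]
width: -0.0003
```

```bash
python3 -c "
from h import *
rep();tip()"
```

```text
23.15 tcp [ 0.3721 -0.3648  0.1089] st mm [-82.5   0.3] yaw_y 43.8 w -0.0003 F [ 0.7  0.2 -0.1]
tip st [-81.7  -1.9] z 84.0 toolz st [ 0.032 -0.088]
```

Request:
play_rows([
  [[-0.2,-0.2,0],0,1],
  [[0,0,-1.5],0,1],
  [[0,0,-1.3],0,1],
  [[0,0,-0.8],0,1],
  [[0,0,-0.3],0,1],
  [[0,0,0],0,1],
  [[0,0,0],0,1],
  [[0,0,0],0,1],
  [[0,0,0],0,1],
  [[0,0,0],0,1],
])

```text
time_s: 24.4
tcp_pos: [0.3701, -0.3673, 0.0677]
ee_rot: [0.392, 0.919, -0.003, 0.047]
ft_force: [0.2, 0.8, -0.0]
width: -0.0002
```

```bash
python3 -c "
from h import *
rep();tip()"
```

```text
24.4 tcp [ 0.3701 -0.3673  0.0677] st mm [-85.7  -0.2] yaw_y 43.8 w -0.0002 F [ 0.2  0.8 -0. ]
tip st [-84.9  -2.4] z 42.9 toolz st [ 0.032 -0.089]
```

Request:
play_rows([
  [[0.3,0.28,0],0,1],
  [[0.3,0.28,0],0,1],
  [[0.3,0.28,0],0,1],
  [[0.3,0.28,0],0,1],
  [[0.3,0.28,0],0,1],
  [[0,0,0],0,1],
  [[0,0,0],0,1],
  [[0,0,0],0,1],
  [[0,0,0],0,1],
  [[0,0,0],0,1],
])

```text
time_s: 25.65
tcp_pos: [0.3843, -0.3543, 0.0678]
ee_rot: [0.391, 0.919, -0.006, 0.047]
ft_force: [-1.3, -0.3, -0.1]
width: -0.0001
```

```bash
python3 -c "
from h import *
rep();tip()"
```

```text
25.65 tcp [ 0.3843 -0.3543  0.0678] st mm [-66.4  -0.4] yaw_y 44.0 w -0.0001 F [-1.3 -0.3 -0.1]
tip st [-65.8  -2.7] z 42.9 toolz st [ 0.027 -0.09 ]
```

Request:
play_rows([
  [[0.3,0.28,0],0,1],
  [[0.3,0.28,0],0,1],
  [[0.3,0.28,0],0,1],
  [[0,0,0],0,1],
  [[0,0,0],0,1],
  [[0,0,0],0,1],
  [[0,0,0],0,1],
  [[0,0,0],0,1],
  [[0,0,0],0,1],
  [[0,0,0],0,1],
])

```text
time_s: 26.9
tcp_pos: [0.3914, -0.3478, 0.068]
ee_rot: [0.389, 0.92, -0.01, 0.045]
ft_force: [-3.3, -2.8, -0.0]
width: -0.0001
```

```bash
python3 -c "
from h import *
rep();tip()"
```

```text
26.9 tcp [ 0.3914 -0.3478  0.068 ] st mm [-56.8  -0.5] yaw_y 44.2 w -0.0001 F [-3.3 -2.8 -0. ]
tip st [-56.3  -2.8] z 43.1 toolz st [ 0.019 -0.09 ]
```

Request:
play_rows([
  [[0.3,0.28,0],0,1],
  [[0.3,0.28,0],0,1],
  [[0.3,0.28,0],0,1],
  [[0,0,0],0,1],
  [[0,0,0],0,1],
  [[0,0,0],0,1],
  [[0,0,0],0,1],
  [[0,0,0],0,1],
  [[0,0,0],0,1],
  [[0,0,0],0,1],
])

```text
time_s: 28.15
tcp_pos: [0.3918, -0.3475, 0.0685]
ee_rot: [0.385, 0.922, -0.019, 0.04]
ft_force: [-3.6, -3.3, 0.7]
width: -0.0002
```

```bash
python3 -c "
from h import *
rep();tip()"
```

```text
28.15 tcp [ 0.3918 -0.3475  0.0685] st mm [-56.4  -0.6] yaw_y 44.7 w -0.0002 F [-3.6 -3.3  0.7]
tip st [-56.4  -2.8] z 43.6 toolz st [-0.003 -0.089]
```

The finger stopped at -56.4, where the geometry puts the slide's front stop. I'll back off, rise and check by measurement.

Request:
play_rows([
  [[-0.5,-0.5,0],0,1],
  [[-0.5,-0.5,0],0,1],
  [[0,0,3],0,1],
  [[0,0,5],0,1],
  [[1,1,5],0,1],
  [[2,2,3],0,1],
  [[2,2,0],0,1],
  [[1,1,0],0,1],
  [[0,0,0],0,1],
  [[0,0,0],0,1],
])

```text
time_s: 29.4
tcp_pos: [0.4414, -0.2943, 0.2323]
ee_rot: [0.387, 0.921, -0.015, 0.04]
ft_force: [0.1, -1.2, 1.3]
width: 0.0001
```

```bash
python3 - <<'E'
from h import *
rep(); d=np.load("st.npz");R=d["R"];t=d["t"]; f=cam('wrist'); dump(f,'w10'); save(f,'w10'); im=f["img"]
def line(y,z,x0,x1,st=3):
    o=[]
    for x in np.arange(x0,x1,st):
        p=proj(f,np.r_[R@[x/1e3,y/1e3]+t,z/1e3]).round().astype(int)
        o.append(int(im[p[1],p[0]].mean()) if 0<=p[0]<640 and 0<=p[1]<480 else -1)
    return o
print("slide z54 x-80..-10",line(0,54,-80,-10,3))
print("foot y70 z22 x30..140",line(70,22,30,140,3))
print("foot y88 z22 x30..140",line(88,22,30,140,3))
print("lotus y55 z8 x125..215",line(55,8,125,215,4))
E
```

```text
29.4 tcp [ 0.4414 -0.2943  0.2323] st mm [16.3  4.2] yaw_y 44.5 w 0.0001 F [ 0.1 -1.2  1.3]
slide z54 x-80..-10 [253, 253, 253, 254, 255, 254, 254, 253, 252, 250, 255, 255, 255, 184, 183, 123, 75, 63, 105, 239, 242, 240, 229, 252]
foot y70 z22 x30..140 [63, 62, 62, 62, 60, 79, 238, 239, 134, 39, 46, 66, 60, 60, 57, 61, 65, 64, 59, 67, 66, 45, 34, 34, 38, 38, 40, 44, 37, 44, 51, 47, 48, 54, 127, 162, 154]
foot y88 z22 x30..140 [57, 59, 61, 62, 65, 62, 232, 237, 114, 39, 35, 66, 67, 65, 64, 61, 60, 61, 62, 64, 58, 64, 64, 65, 64, 64, 72, 64, 69, 72, 72, 65, 68, 41, 42, 50, 127]
lotus y55 z8 x125..215 [45, 46, 44, 119, 185, 177, 160, 148, 145, 146, 182, 162, 182, 184, 189, 180, 169, 151, 149, 175, 179, 176, 142]
```

The gauge's foot face now reads x about 54 (home 55). The slide's back edge is at about -41 to -42 (front stop -42.5). The lotus's foot-side edge is still at about 136 to 137. Handing in.

```bash
python3 -c "
from h import *
print(sign_off())"
```

```text
the job is handed in; nothing more can be done
None
```

The job is finished and handed in at about 29 s of the 67 s allowed; no verdict is reported.

**What I did:** I pulled the gauge out by its grip and let go, and the ratchet held it. I then stood the white lotus in front of the nozzle, let go of it, and pushed the release slide to where it stopped.

| Check | Result | Limit |
|---|---|---|
| Pointer past the clip's raised fin, gauge held | 1–2 mm | within 6 mm |
| Lotus origin from the foot | 37–38 mm | 30–43 mm |
| Lotus off the nozzle's line | about -3 mm | ±18 mm |
| Lotus off square | about 1° | 0.2 rad (11°) |
| Foot's front face after release | x about 54 mm | 55 mm when home, within 3 mm |
| Release slide's back edge | x about -41 to -42 mm | -42.5 mm at the stop, within 3 mm |

**Less certain:**
- **Clip mark:** I took the raised fin on the clip's outer end as its mark. If the mark is the clip's inner edge, the pointer was about 10 mm off and step 1 fails.
- **Gap to the foot:** I measured about 3–5 mm, so the lotus stood within the 8 mm limit but not touching.
- **Last checks:** After the release I only sampled brightness along a few lines, with no enlarged view, because I had used all 12 pictures. The lotus's foot-side edge was within about 1 mm of where I placed it. I did not re-check the rest of its pose, or the bottles and pots. In the last view of the pots, when I gripped the lotus, both were upright.
- **Gripper tilt:** It had reached about 3.5° when I set the lotus down. The lotus outline looked flat afterwards, but I did not measure its tilt separately.

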